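# Put the seasonings away in the sloping caddy by height

### The arm

A 6-joint arm with a two-finger parallel gripper is mounted at the origin on the work surface; the furniture and walls round the work are solid. World frame = base frame: x ahead of the robot, y to its left, z up, the work surface at z = 0. Lengths are in m, angles in rad, forces in N, time in s.
With the tool pointing down it reaches from about 0.35 to 0.975 m from the base axis. Payload 4.9 kg.
Tool frame: the origin (TCP) lies at the very end of the fingers, on their centre line; the grasp point (between the pads) lies 19 mm behind it (ctrl.grasp_offset is the distance from the TCP to the grasp point, in m); z points along the fingers, y is the line along which they close (so a half turn about z gives the same grasp; the last joint's range is limited). The gripper opens to 85 mm and grips with 20 to 120 N. Pads are 22 mm wide; open, the fingers measure 114 mm over their backs; the gripper's body (76 mm by 85 mm) begins 54 mm behind the grasp point. The pads swing forward as they close: fully open they stand 13 mm farther back than shut.
Start: joints at [-1.415, 0.053, 1.613, -0, 1.476, -0.119], TCP at [0.17, -0.602, 0.231] pointing down, gripper open.
Joint ranges: [-3.01, 3.01], [-1.01, 2.22], [0.06, 2.58], [-1.02, 4.17], [0.09, 2.62], [-3.14, 3.14]. Speed limits (rad/s): [2.57, 2.57, 3.14, 3.14, 3.14, 3.14].

### API

Orientations are given as a rotation vector (axis times angle).
In Python, from station import ctrl, optics gives the robot as it stands.
- The arm moves only by the shell command python3 -m handwheel 'ROWS' [OPENING] [FORCE]. ROWS is JSON, a list of rows, each an object of numbers: "tx", "ty", "tz": the shift along the tool's x, y, z in mm; "roll": the turn about the tool's z in rad. A call has 1 to 12 rows; each row shifts and turns the commanded pose from where the row before left it, along the tool's axes as they then stand; what a row does not reach is not made up. A row lasts 1/12 s, in which the tool goes at most 41.7 mm and 7.16 degrees, less where a joint would pass 70% of its speed; a pose out of reach is approached as far as the arm can. A call with a gripper value outside its range is refused whole. OPENING is the finger opening in mm, from 0 to 85.4, set as the call begins (- or left out, the last holds). The fingers move at their own pace and stop on an object; FORCE is the grip in N (left out, the last holds). Time passes only in rows, so rows that do not move let the fingers close. It gives the time, the measured TCP pose, the force, the opening and the grip force at its end, in the units of the state.
- ctrl.get_obs(): the state, without advancing time (a new reading comes with each control period).
- optics.get_image(name): name is "scene" or "top" or "wrist"; returns (picture, depth): 400x640x3 uint8, red, green, blue; 400x640 float32, m along the optical axis (not along the pixel's ray), 0 where there is no reading.
- optics.camera_params(name): a dict with "mtx" (3x3 intrinsics, pixels), "extrinsics" (4x4, takes a point from camera to world coordinates); the wrist camera has in their place "tool_from_camera" (4x4, takes a point from camera to tool coordinates, whose origin is the TCP and whose axes are the flange's). Camera axes: x right, y down, z forward; pixel columns grow to the right and rows downward; lengths in m; the calibration is good to about 2 mm. The wrist camera is an equidistant fisheye: a pixel r from the principal point sees the ray r / f radians off the axis. A picture is of the moment at which its call begins: read the wrist's pose just before it. camera_params takes no time and is no camera call.
- ctrl.finish_job(): hands the job in; it is judged then, once.
The state is a dict: "t": time; "q": joint angles; "dq": joint speeds; "effort": joint torques, N m; "tool_pos": TCP position; "tool_rot": TCP orientation; "contact_force": force on the tool from outside, world axes, zero at the start; "wrist_torque": the same for the moment, N m; "opening": finger opening in m; "grip_force": force on a finger pad.
Only numpy, scipy, OpenCV 4.12 (cv2) and the standard library are available. Lean on these libraries where they do the work, as an engineer would, in place of code of your own. Each camera call takes 0.05 s, during which the arm holds its last target. There are 200 camera calls.

### The job

Put the four seasonings away in the wooden caddy, one to a compartment, in order of height: the tallest next to the caddy's high end board, then stepping down to the shortest next to the low end board. Stand each one upright on the caddy's floor without tipping any of them over, and leave the mustard jar and the garlic where they are.

Things in the scene. Friction and masses are not known exactly. Their poses are not given: they have to be found in the camera images.
- caddy: Fixed wooden caddy, 331x94 mm, at any angle. Origin: centre of footprint, on worktop. +x: along the row from low end board (top at z 54 mm) to high end board (top 108, grip slot). 4 open compartments, 73 (x) by 76 (y) inside, centres x = 117, 39, -39, -117, y 0, floor at z 12; dividers 5 thick, top 29; long sides at y +-41, 6 thick, top 32, above each a 6 mm steel rail, top sloping 47 to 83 mm.
- pepper_mill: Waisted brown wooden pepper mill, 170 mm tall, base 58 mm across; its round head (about 49 mm across, 123 to 159 mm up, small knob on top) does not turn and can be grasped. Origin: centre of its underside, z up its axis.
- vinegar_bottle: Small brown glass bottle with a pale label and a fixed black cap, 138 mm tall, body 50 mm across up to 84 mm; the cap (32 mm across, 106 to 138 mm up) can be grasped. Origin: centre of its underside, z up its axis.
- spice_jar: Clear glass spice jar with a green and white label and a fixed red cap (45 mm across, 85 to 106 mm up), body 42 mm across, 106 mm tall; grasp the cap and upper body. Origin: centre of its underside, z up its axis.
- salt_shaker: Glass salt shaker with a grey top, 90 mm tall, 44 mm across, top about 34 mm across from 74 mm up; grasp the top and upper body. Origin: centre of its underside, z up its axis.
- mustard_jar: Bystander: squat jar with yellow contents and a red lid, 74 mm across, 83 mm tall, close to the back wall, whose face is at x = 0.71 m. Origin: centre of its underside.
- garlic: Bystander: bulb of garlic, 58 mm across, 57 mm tall, on the right. Origin: centre of its underside.
Things that resemble listed ones, but are neither listed nor needed, are in the scene too. What is shaped like the pepper_mill but pink or purple is not meant. What is shaped like the salt_shaker but blue is not meant.

How it is judged:
At the end, for the whole second after the job is handed in: From high end board to low stand mill, bottle, spice jar, shaker, each in its compartment: within 17 mm of its centre along the row, 19 mm across (as far as walls allow), underside within 5 mm of the floor, upright to 0.15 rad, at rest; mustard jar and garlic within 30 mm of their start (x of pepper_mill in the frame of caddy between 0.1 and 0.134 m and y of pepper_mill in the frame of caddy between -0.019 and 0.019 m and z of pepper_mill in the frame of caddy between 0.008 and 0.017 m and angle between each of pepper_mill, vinegar_bottle, spice_jar, salt_shaker's own z axis and vertical below 0.15 rad and linear speed of each of pepper_mill, vinegar_bottle, spice_jar, salt_shaker below 0.02 m/s and x of vinegar_bottle in the frame of caddy between 0.022 and 0.056 m and y of vinegar_bottle in the frame of caddy between -0.019 and 0.019 m and z of vinegar_bottle in the frame of caddy between 0.008 and 0.017 m and x of spice_jar in the frame of caddy between -0.056 and -0.022 m and y of spice_jar in the frame of caddy between -0.019 and 0.019 m and z of spice_jar in the frame of caddy between 0.008 and 0.017 m and x of salt_shaker in the frame of caddy between -0.134 and -0.1 m and y of salt_shaker in the frame of caddy between -0.019 and 0.019 m and z of salt_shaker in the frame of caddy between 0.008 and 0.017 m and distance of each of mustard_jar, garlic from where it was at the start of the episode below 0.03 m); the robot touches nothing.
It fails at once if a seasoning is tipped over (leans by more than 0.7 rad) (angle between any of pepper_mill, vinegar_bottle, spice_jar, salt_shaker's own z axis and vertical above 0.7 rad).
It fails at once if the mustard jar or the garlic is moved by more than 30 mm (distance of any of mustard_jar, garlic from where it was at the start of the episode above 0.03 m).
It also fails if it takes over 112 s, if anything falls off the work surface, if the arm or the gripper's body presses on something with over 40 N, if the wrist force passes 120 N, or if a joint passes its speed limit or range.

## Working session

There is one attempt and no reset: what is moved stays moved. The work goes in short steps, Python scripts to look and compute and a shell command to move; the robot and the scene stay as the last step left them, time stands still between calls to the robot, and variables do not carry over. Pictures are saved under pics/ and viewed, at most 14 in all, crops included, and the job is handed in when it is done.

```bash
ls; mkdir -p pics
python3 - <<'E'
from station import ctrl, optics
import cv2,numpy as np
print(ctrl.get_obs(),ctrl.grasp_offset)
for n in ("scene","top"):
    p,d=optics.get_image(n); np.savez(f"pics/{n}0.npz",p=p,d=d); cv2.imwrite(f"pics/{n}0.png",p[:,:,::-1])
    print(n,optics.camera_params(n))
print(optics.camera_params("wrist"))
E
```

```text
pics
{'t': 0.0, 'q': array([-1.41501568e+00,  5.33752056e-02,  1.61432051e+00,  7.99305575e-06,
        1.47598155e+00, -1.19007154e-01]), 'dq': array([-0.00092147, -0.00131727,  0.00087798,  0.00169888, -0.00026619,
       -0.00026768]), 'effort': array([ 2.90462107e-03, -3.93684554e+01, -3.70171881e+01,  1.26304012e-04,
        7.29530773e-03,  6.62171843e-06]), 'tool_pos': array([ 0.16948912, -0.6009262 ,  0.2300358 ]), 'tool_rot': array([-3.10992261e+00, -4.29992269e-01,  4.76767593e-05]), 'contact_force': array([-0.04146892,  0.94706267,  0.42443348]), 'wrist_torque': array([-0.02879033, -0.00702505, -0.02608867]), 'grip_force': 0.0, 'opening': 0.08561438322482007} 0.0187
scene {'mtx': array([[492.44033623,   0.        , 315.83143324],
       [  0.        , 492.44033623, 192.73044618],
       [  0.        ,   0.        ,   1.        ]]), 'extrinsics': array([[-0.68303705, -0.38048686,  0.62345019, -0.31834509],
       [-0.73018936,  0.3360362 , -0.59489761,  0.74558283],
       [ 0.01684888, -0.8615738 , -0.50735263,  0.74059123],
       [ 0.        ,  0.        ,  0.        ,  
[... 362 characters left out ...]
2],
       [-9.45307747e-04, -2.20891468e-01, -9.75297937e-01,
         1.13886186e+00],
       [ 0.00000000e+00,  0.00000000e+00,  0.00000000e+00,
         1.00000000e+00]])}
{'mtx': array([[309.70691629,   0.        , 322.50808243],
       [  0.        , 309.70691629, 197.84351956],
       [  0.        ,   0.        ,   1.        ]]), 'tool_from_camera': array([[ 9.05981712e-04, -9.54825867e-01, -2.97164504e-01,
         7.79014951e-02],
       [ 9.99999587e-01,  8.43919102e-04,  3.37138346e-04,
         6.82140289e-04],
       [-7.11256124e-05, -2.97164687e-01,  9.54826237e-01,
        -1.42919412e-01],
       [ 0.00000000e+00,  0.00000000e+00,  0.00000000e+00,
         1.00000000e+00]])}
```

View pics/scene0.png

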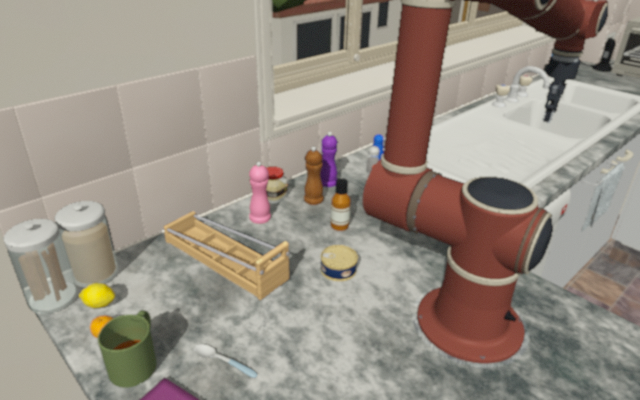

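View pics/top0.png

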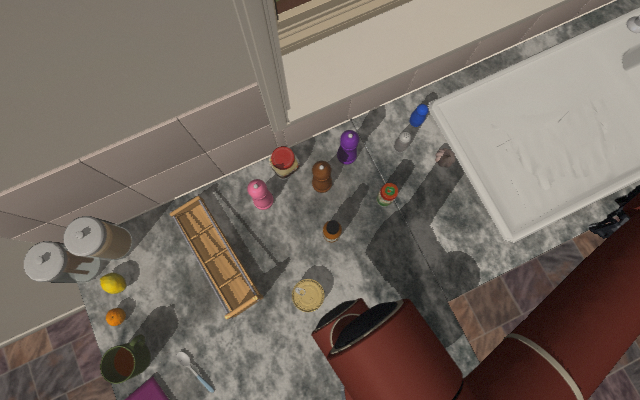

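The scene view shows the caddy from (180,235) to (270,270), with the brown mill at (314,175) and the bottle at (341,205). In the top view the mill is at (321,176), the bottle at (332,231), the red-capped spice jar at (389,193) and the grey shaker at (404,138). The mustard jar is at (284,161), the garlic at (444,156), and the caddy runs from (187,207) to (242,303). Next I'll measure with depth.

```bash
cat > h.py <<'E'
import numpy as np,cv2
from station import ctrl,optics
def cloud(n,d):
    c=optics.camera_params(n);K=c['mtx'];T=c['extrinsics']
    v,u=np.mgrid[0:400,0:640]
    P=np.stack([(u-K[0,2])/K[0,0]*d,(v-K[1,2])/K[1,1]*d,d],-1)
    W=P@T[:3,:3].T+T[:3,3]; W[d<=0]=np.nan
    return W
E
python3 - <<'E'
from h import *
W={};P={}
for n in ("scene","top"):
    z=np.load(f"pics/{n}0.npz");W[n]=cloud(n,z['d']);P[n]=z['p']
t=W['top']
for nm,(u,v) in dict(mill=(321,172),bottle=(332,229),spice=(389,190),salt=(404,137),blue=(419,113),purple=(348,143),pink=(259,189),mustard=(284,158),garlic=(442,156),c1=(187,207),c2=(242,303),tin=(308,294)).items():
    print(nm,np.round(t[v-2:v+3,u-2:u+3].reshape(-1,3).mean(0),3))
# clusters by height map: points above 20mm for each cam
for n in W:
    w=W[n].reshape(-1,3); w=w[np.isfinite(w).all(1)]
    m=(w[:,2]>0.015)&(w[:,2]<0.2)&(w[:,0]>0.25)&(w[:,0]<0.70)&(abs(w[:,1])<0.45)
    q=w[m]; im=np.zeros((350,450),np.float32)   # 2mm grid: rows x 0.25.., cols y
    r=((q[:,0]-.25)/.002).astype(int).clip(0,349);c=((q[:,1]+.45)/.002).astype(int).clip(0,449)
    np.maximum.at(im,(r,c),q[:,2])
    b=cv2.morphologyEx((im>0).astype(np.uint8),cv2.MORPH_CLOSE,np.ones((3,3)))
    k,lab,st,ce=cv2.connectedComponentsWithStats(b)
    for i in range(1,k):
        if st[i,4]<40: continue
        s=q[lab[r,c]==i]; zt=s[:,2].max()
        top=s[s[:,2]>zt-.012]
        print(n,'bbox',s.min(0).round(3),s.max(0).round(3),'topc',((top.min(0)+top.max(0))/2).round(3))
# rectified caddy height map picture
big=cv2.resize(P['top'][150:330,140:460],(800,450),interpolation=cv2.INTER_CUBIC);cv2.imwrite('pics/topcrop.png',big[:,:,::-1])
E
```

```text
mill [ 0.558 -0.084  0.155]
bottle [ 0.418 -0.047  0.136]
spice [nan nan nan]
salt [ 0.568 -0.342  0.086]
blue [ 0.615 -0.418  0.076]
purple [ 0.599 -0.181  0.151]
pink [0.585 0.075 0.156]
mustard [ 0.657 -0.019  0.082]
garlic [ 0.483 -0.43   0.038]
c1 [0.656 0.278 0.042]
c2 [0.355 0.24  0.056]
tin [0.302 0.077 0.034]
scene bbox [0.256 0.037 0.015] [0.343 0.125 0.044] topc [0.299 0.081 0.038]
scene bbox [0.329 0.19  0.015] [0.671 0.331 0.111] topc [0.344 0.24  0.105]
scene bbox [ 0.397 -0.067  0.015] [ 0.444 -0.022  0.141] topc [ 0.423 -0.049  0.135]
scene bbox [ 0.538 -0.112  0.015] [ 0.587 -0.059  0.172] topc [ 0.563 -0.082  0.166]
scene bbox [ 0.549 -0.36   0.016] [ 0.587 -0.317  0.092] topc [ 0.569 -0.342  0.086]
scene bbox [0.564 0.06  0.015] [0.614 0.116 0.171] topc [0.59  0.088 0.165]
scene bbox [ 0.584 -0.212  0.015] [ 0.629 -0.161  0.172] topc [ 0.61  -0.188  0.166]
scene bbox [ 0.598 -0.439  0.017] [ 0.637 -0.409  0.093] topc [ 0.619 -0.424  0.087]
scene bbox [ 0.619 -0.052  0.015] [0.69  0.022 0.088] topc [ 0.659 -0.016  0.082]
scene bbox [ 0.695 -0.4    0.171] [ 0.7   -0.
[... 640 characters left out ...]
0.505 -0.415  0.054] topc [ 0.478 -0.44   0.048]
top bbox [ 0.54  -0.116  0.015] [ 0.593 -0.065  0.17 ] topc [ 0.567 -0.089  0.164]
top bbox [ 0.548 -0.365  0.015] [ 0.589 -0.325  0.091] topc [ 0.571 -0.348  0.085]
top bbox [0.568 0.054 0.015] [0.619 0.107 0.171] topc [0.593 0.079 0.165]
top bbox [ 0.586 -0.218  0.015] [ 0.636 -0.167  0.171] topc [ 0.61  -0.19   0.165]
top bbox [ 0.599 -0.447  0.015] [ 0.64  -0.408  0.091] topc [ 0.621 -0.43   0.085]
top bbox [ 0.621 -0.055  0.016] [0.693 0.022 0.087] topc [ 0.662 -0.016  0.081]
top bbox [ 0.698 -0.374  0.17 ] [ 0.7   -0.264  0.18 ] topc [ 0.699 -0.319  0.175]
top bbox [ 0.697 -0.228  0.051] [ 0.7   -0.031  0.198] topc [ 0.699 -0.045  0.193]
```

View pics/topcrop.png

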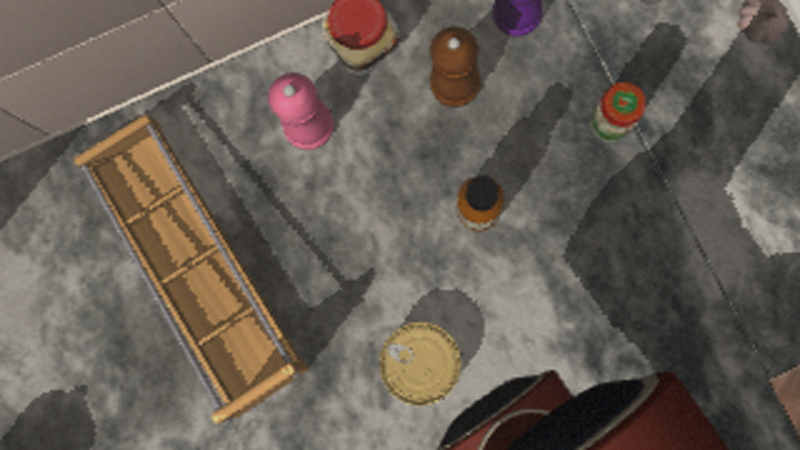

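The crop shows the caddy's taller board at the lower end, nearest the robot (about 255,395), and the low board at about (115,140). The mill, bottle and jar are well apart. Next I fit the caddy pose.

```bash
cat >> h.py <<'E'
from scipy.optimize import minimize
def caddyfit(w):
    "w Nx3: fit 331x94 rectangle footprint"
    q=w[(w[:,2]>.02)&(w[:,2]<.115)&(w[:,0]>.31)&(w[:,0]<.69)&(w[:,1]>.17)&(w[:,1]<.35)]
    (c,s,a)=cv2.minAreaRect(q[:,:2].astype(np.float32))
    return q,c,s,a
E
python3 - <<'E'
from h import *
for n in ("scene","top"):
    z=np.load(f"pics/{n}0.npz");w=cloud(n,z['d']).reshape(-1,3);w=w[np.isfinite(w).all(1)]
    q,c,s,a=caddyfit(w);print(n,c,s,a)
    hi=q[q[:,2]>.09];print(' hi board',cv2.minAreaRect(hi[:,:2].astype(np.float32)),len(hi))
    # end-board tops
    h=cv2.minAreaRect(hi[:,:2].astype(np.float32))[0]
    ax=np.array(c)-h; ax/=np.hypot(*ax); 
    l=(q[:,:2]-h)@ax; lo=q[(l>.305)&(q[:,2]>.045)]
    print(' lo board',cv2.minAreaRect(lo[:,:2].astype(np.float32)),lo[:,2].max())
    lat=(q[:,:2]-h)@np.array([-ax[1],ax[0]])
    for k in np.arange(0.02,.30,.04):
        m=abs(l-k)<.004;m2=m&(q[:,2]>.04)
        print('  ',k.round(2),'lat',lat[m].min().round(4),lat[m].max().round(4),'rails',np.sort(lat[m2]).round(3)[[0,-1]] if m2.any() else 0)
E
```

```text
scene (0.5025449395179749, 0.26084375381469727) (0.3379899561405182, 0.09721752256155014) 8.181795120239258
 hi board ((0.34379908442497253, 0.23950931429862976), (0.015361138619482517, 0.09428415447473526), 8.932853698730469) 306
 lo board ((0.6570059657096863, 0.28276196122169495), (0.021442249417304993, 0.09573135524988174), 9.886022567749023) 0.05717895123710304
   0.02 lat 0.0384 0.0442 rails [0.04  0.042]
   0.06 lat -0.044 0.0443 rails [-0.044  0.043]
   0.1 lat -0.0434 0.045 rails [-0.043  0.043]
   0.14 lat -0.0429 0.0448 rails [-0.043  0.045]
   0.18 lat -0.0416 0.0469 rails [-0.041  0.044]
   0.22 lat -0.0431 0.0459 rails [-0.043  0.044]
   0.26 lat -0.0432 0.0468 rails [-0.043  0.046]
top (0.5030192136764526, 0.2579609751701355) (0.33637535572052, 0.0931052416563034) 8.14540958404541
 hi board ((0.3450389802455902, 0.2355441451072693), (0.011505553498864174, 0.09255797415971756), 8.05949592590332) 194
 lo board ((0.6572517156600952, 0.28014451265335083), (0.020603584125638008, 0.09305735677480698), 5.457278728485107) 0.05779934166121237
   0.02 lat -0.0435 0.0444 rails [-0.043  0.044]
   0.06 lat -0.0433 0.0434 rails [-0.043  0.043]
   0.1 lat -0.0434 0.044 rails [-0.043  0.044]
   0.14 lat -0.0436 0.044 rails [-0.043  0.043]
   0.18 lat -0.0435 0.0445 rails [-0.043  0.044]
   0.22 lat -0.0437 0.0434 rails [-0.043  0.043]
   0.26 lat -0.0436 0.0433 rails [-0.043  0.043]
```

```bash
cat >> h.py <<'E'
from scipy.spatial.transform import Rotation as R
A=np.radians(8.16); C=np.array([.5027,.2595])
SLOT={k:C-np.array([np.cos(A),np.sin(A)])*x for k,x in dict(mill=.117,bottle=.039,spice=-.039,salt=-.117).items()}
def wcloud():
    o=ctrl.get_obs();p,d=optics.get_image("wrist");c=optics.camera_params("wrist");K=c['mtx']
    v,u=np.mgrid[0:400,0:640];x=(u-K[0,2])/K[0,0];y=(v-K[1,2])/K[1,1];th=np.hypot(x,y)+1e-9
    s=np.tan(np.minimum(th,1.4))/th
    P=np.stack([x*s*d,y*s*d,d],-1);T=c['tool_from_camera']
    P=P@T[:3,:3].T+T[:3,3]
    W=R.from_rotvec(o['tool_rot']).apply(P.reshape(-1,3)).reshape(P.shape)+o['tool_pos'];W[d<=0]=np.nan;W[np.hypot(x,y)>1.3]=np.nan
    return p,W,o
def delta(xy,o=None):
    "mm tool-frame shift to bring TCP over xy"
    o=o or ctrl.get_obs();d=np.array([*xy,o['tool_pos'][2]])-o['tool_pos']
    return (1000*R.from_rotvec(o['tool_rot']).inv().apply(d)).round(1),'z',o['tool_pos'][2].round(4),'t',round(o['t'],1)
def topc(W,xy,r=.04,zr=(.03,.2),band=.012):
    w=W.reshape(-1,3);w=w[np.isfinite(w).all(1)];w=w[np.hypot(*(w[:,:2]-xy).T)<r];w=w[(w[:,2]>zr[0])&(w[:,2]<zr[1])]
    if len(w)<20:return None
    zt=np.percentile(w[:,2],99.5);s=w[w[:,2]>zt-band]
    return ((np.percentile(s,1,0)+np.percentile(s,99,0))/2).round(4),zt.round(4),(np.ptp(s,0)*1000).round(0),len(s)
E
python3 -m handwheel '[{"tx":27,"ty":-27,"tz":-4,"roll":0.066},{"tx":27,"ty":-27,"tz":-4,"roll":0.066},{"tx":27,"ty":-27,"tz":-4},{"tx":27,"ty":-27,"tz":-4},{"tx":27,"ty":-27,"tz":-4},{"tx":27,"ty":-27},{"tx":27,"ty":-27},{"tx":27,"ty":-27},{"tx":27,"ty":-27},{"tx":27,"ty":-27},{"tx":27,"ty":-27},{}]' 85
python3 - <<'E'
from h import *
p,W,o=wcloud();cv2.imwrite('pics/w1.png',p[:,:,::-1])
for k,v in dict(spice=(.447,-.231),bottle=(.4235,-.05),mill=(.565,-.086),salt=(.57,-.345)).items(): print(k,topc(W,np.array(v)))
print(delta((.447,-.231)),o['tool_rot'],o['contact_force'])
E
```

```text
spice None
bottle None
mill None
salt None
(array([ 367.5, -280.9,    0.5]), 'z', np.float64(0.2303), 't', 0.1) [-3.11011955e+00 -4.30060022e-01  1.10230360e-04] [ 0.34669939 -0.42600433  0.6938547 ]$[2]: bad value
```

View pics/w1.png

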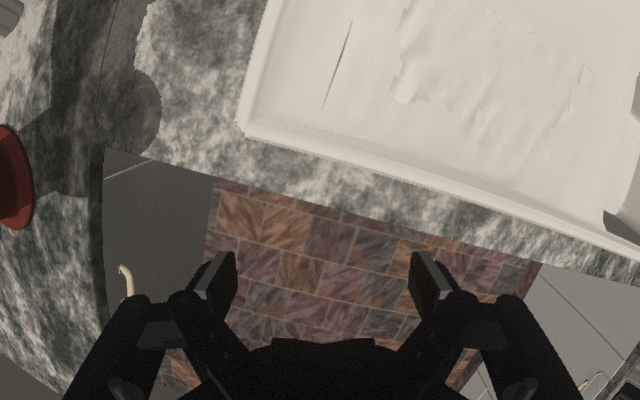

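The move was refused, and the wrist view still shows the floor and sink from the start pose. The error seems to be about the third argument, the force, so I'll give one explicitly.

```bash
python3 -m handwheel '[{"tx":27,"ty":-27,"tz":-4,"roll":0.066},{"tx":27,"ty":-27,"tz":-4,"roll":0.066},{"tx":27,"ty":-27,"tz":-4},{"tx":27,"ty":-27,"tz":-4},{"tx":27,"ty":-27,"tz":-4},{"tx":27,"ty":-27},{"tx":27,"ty":-27},{"tx":27,"ty":-27},{"tx":27,"ty":-27},{"tx":27,"ty":-27},{"tx":27,"ty":-27},{"tx":0}]' 85 40
python3 - <<'E'
from h import *
p,W,o=wcloud();cv2.imwrite('pics/w2.png',p[:,:,::-1])
for k,v in dict(spice=(.447,-.231),bottle=(.4235,-.05),mill=(.565,-.086),salt=(.57,-.345)).items(): print(k,topc(W,np.array(v)))
print(delta((.447,-.231)),o['tool_rot'],o['contact_force'])
E
```

```text
spice None
bottle None
mill None
salt None
(array([ 367.5, -281. ,    0.5]), 'z', np.float64(0.2305), 't', 0.2) [-3.11037158e+00 -4.30067719e-01  6.45089134e-05] [-0.20576791 -0.48811019 -0.12587777]$[2]: bad value
```

```bash
python3 -m handwheel '[{"tx":27,"ty":-27,"tz":-4,"roll":0.066},{"tx":27,"ty":-27,"tz":-4,"roll":0.066},{"tx":27,"ty":-27,"tz":-4,"roll":0},{"tx":27,"ty":-27,"tz":-4,"roll":0},{"tx":27,"ty":-27,"tz":-4,"roll":0},{"tx":27,"ty":-27,"tz":0,"roll":0},{"tx":27,"ty":-27,"tz":0,"roll":0},{"tx":27,"ty":-27,"tz":0,"roll":0},{"tx":27,"ty":-27,"tz":0,"roll":0},{"tx":27,"ty":-27,"tz":0,"roll":0},{"tx":27,"ty":-27,"tz":0,"roll":0},{"tx":0,"ty":0,"tz":0,"roll":0}]' 85 40
python3 - <<'E'
from h import *
p,W,o=wcloud();cv2.imwrite('pics/w2.png',p[:,:,::-1])
for k,v in dict(spice=(.447,-.231),bottle=(.4235,-.05),mill=(.565,-.086),salt=(.57,-.345)).items(): print(k,topc(W,np.array(v)))
print(delta((.447,-.231)),o['tool_rot'],o['contact_force'])
E
```

```text
t: 1.2
tool_pos: [0.4177, -0.2564, 0.2513]
tool_rot: [-3.131, -0.235, -0.003]
contact_force: [-0.0, 0.1, -0.0]
opening: 0.085
grip_force: 0.0
spice (array([ 0.4518, -0.23  ,  0.1029]), np.float64(0.1085), array([43., 43., 13.]), 1711)
bottle (array([ 0.4274, -0.052 ,  0.1338]), np.float64(0.1396), array([31., 32., 13.]), 739)
mill (array([ 0.5651, -0.089 ,  0.1641]), np.float64(0.1695), array([16., 27., 14.]), 306)
salt (array([ 0.5729, -0.3464,  0.0845]), np.float64(0.0904), array([34., 33., 13.]), 714)
(array([ 34.4, -22.7,   0. ]), 'z', np.float64(0.2512), 't', 1.2) [-3.13072006e+00 -2.35181028e-01 -2.79623682e-03] [-0.02838677  0.08988129 -0.00139944]
```

```bash
python3 -m handwheel '[{"tx":12,"ty":-7,"tz":16,"roll":0},{"tx":12,"ty":-7,"tz":16,"roll":0},{"tx":12,"ty":-7,"tz":16,"roll":0},{"tx":0,"ty":0,"tz":20,"roll":0},{"tx":0,"ty":0,"tz":20,"roll":0},{"tx":0,"ty":0,"tz":20,"roll":0},{"tx":0,"ty":0,"tz":20,"roll":0},{"tx":0,"ty":0,"tz":20,"roll":0},{"tx":0,"ty":0,"tz":15,"roll":0},{"tx":0,"ty":0,"tz":8,"roll":0},{"tx":0,"ty":0,"tz":5,"roll":0},{"tx":0,"ty":0,"tz":0,"roll":0}]' 85 40
python3 - <<'E'
from h import *
p,W,o=wcloud();cv2.imwrite('pics/w3.png',p[:,:,::-1]);print(topc(W,np.array([.45,-.23]),r=.03,band=.008),delta((.4505,-.23)))
E
```

```text
t: 2.25
tool_pos: [0.4469, -0.2354, 0.0744]
tool_rot: [-3.133, -0.223, 0.002]
contact_force: [0.2, -0.0, 0.7]
opening: 0.0848
grip_force: 0.0
(array([ 0.4629, -0.2264,  0.1739]), np.float64(0.1776), array([20., 52., 10.]), 3797) (array([ 3.7, -5.3, -0. ]), 'z', np.float64(0.0755), 't', 2.3)
```

View pics/w3.png

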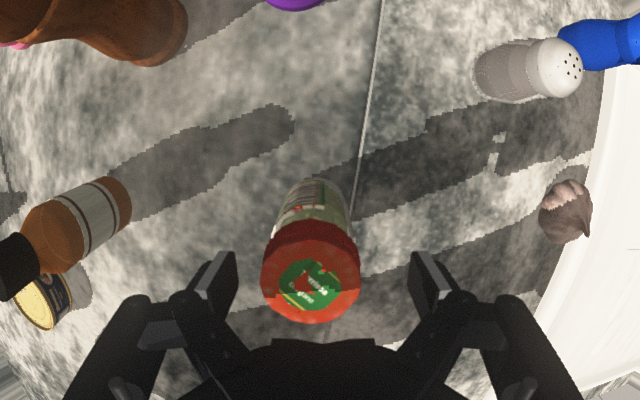

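The wrist view shows the spice jar's cap at (311,272), between the fingers and about 4 mm left of centre. I'll shift and close.

```bash
python3 -m handwheel '[{"tx":4,"ty":-5,"tz":0,"roll":0},{"tx":0,"ty":0,"tz":0,"roll":0}]' 85 40
python3 -m handwheel '[{"tx":0,"ty":0,"tz":0,"roll":0},{"tx":0,"ty":0,"tz":0,"roll":0},{"tx":0,"ty":0,"tz":0,"roll":0},{"tx":0,"ty":0,"tz":0,"roll":0},{"tx":0,"ty":0,"tz":0,"roll":0},{"tx":0,"ty":0,"tz":0,"roll":0},{"tx":0,"ty":0,"tz":0,"roll":0},{"tx":0,"ty":0,"tz":0,"roll":0}]' 20 40
python3 -m handwheel '[{"tx":0,"ty":0,"tz":-4,"roll":0},{"tx":0,"ty":0,"tz":-10,"roll":0},{"tx":0,"ty":0,"tz":-16,"roll":0},{"tx":0,"ty":0,"tz":-20,"roll":0},{"tx":0,"ty":0,"tz":-20,"roll":0},{"tx":0,"ty":0,"tz":-20,"roll":0},{"tx":0,"ty":0,"tz":-20,"roll":0},{"tx":0,"ty":0,"tz":-20,"roll":0},{"tx":0,"ty":0,"tz":-16,"roll":0},{"tx":0,"ty":0,"tz":-10,"roll":0},{"tx":0,"ty":0,"tz":-4,"roll":0},{"tx":0,"ty":0,"tz":0,"roll":0}]' 20 40
python3 - <<'E'
from h import *
print(SLOT,delta(SLOT['spice']))
E
```

```text
t: 2.47
tool_pos: [0.452, -0.2297, 0.0766]
tool_rot: [3.132, 0.224, 0.003]
contact_force: [0.2, 0.0, 0.7]
opening: 0.0851
grip_force: 0.0
t: 3.13
tool_pos: [0.4513, -0.2299, 0.0759]
tool_rot: [3.133, 0.224, 0.001]
contact_force: [-0.2, 0.2, 4.4]
opening: 0.0434
grip_force: 40.8
t: 4.13
tool_pos: [0.4511, -0.2299, 0.2362]
tool_rot: [3.133, 0.224, 0.002]
contact_force: [0.7, 0.2, -2.0]
opening: 0.0433
grip_force: 40.8
{'mill': array([0.38688456, 0.24289327]), 'bottle': array([0.46409485, 0.25396442]), 'spice': array([0.54130515, 0.26503558]), 'salt': array([0.61851544, 0.27610673])} (array([ 1.597e+02, -4.771e+02, -4.000e-01]), 'z', np.float64(0.2362), 't', 4.1)
```

```bash
python3 -m handwheel '[{"tx":4,"ty":-12,"tz":0,"roll":0},{"tx":8,"ty":-24,"tz":0,"roll":0},{"tx":12,"ty":-36,"tz":0,"roll":0},{"tx":12,"ty":-36,"tz":0,"roll":0},{"tx":12,"ty":-36,"tz":0,"roll":0},{"tx":12,"ty":-36,"tz":0,"roll":0},{"tx":12,"ty":-36,"tz":0,"roll":0},{"tx":12,"ty":-36,"tz":0,"roll":0},{"tx":12,"ty":-36,"tz":0,"roll":0},{"tx":12,"ty":-36,"tz":0,"roll":0},{"tx":8,"ty":-24,"tz":0,"roll":0},{"tx":4,"ty":-12,"tz":0,"roll":0}]' 20 40
python3 -m handwheel '[{"tx":10,"ty":-33,"tz":0,"roll":0},{"tx":10,"ty":-33,"tz":0,"roll":0},{"tx":10,"ty":-33,"tz":0,"roll":0},{"tx":4,"ty":-12,"tz":0,"roll":0},{"tx":0,"ty":0,"tz":0,"roll":0},{"tx":0,"ty":0,"tz":0,"roll":0}]' 20 40
python3 - <<'E'
from h import *
p,W,o=wcloud();cv2.imwrite('pics/w4.png',p[:,:,::-1])
print(delta(SLOT['spice']),o['tool_rot'])
w=W.reshape(-1,3);w=w[np.isfinite(w).all(1)]
q,c,s,a=caddyfit(w);print(c,s,a,len(q))
u=np.array([np.cos(A),np.sin(A)]);n=np.array([-u[1],u[0]])
l=(q[:,:2]-C)@u;t=(q[:,:2]-C)@n
for k in np.arange(-.15,.17,.03):
    m=(abs(l-k)<.006);print(k.round(2),m.sum(),(np.percentile(t[m],[1,99])*1e3).round(1) if m.sum()>10 else '',q[m,2].max().round(3) if m.any() else '')
m=q[:,2]<.035
h,e=np.histogram(l[m&(abs(t)<.03)],np.arange(-.17,.17,.004));print([(int(1000*e[i]),int(h[i])) for i in range(len(h)) if h[i]>0])
print('l range',l.min(),l.max())
E
```

```text
t: 5.13
tool_pos: [0.5171, 0.1473, 0.2333]
tool_rot: [-3.132, -0.23, 0.005]
contact_force: [0.4, -0.1, -0.8]
opening: 0.0433
grip_force: 40.9
t: 5.63
tool_pos: [0.5356, 0.2582, 0.234]
tool_rot: [3.132, 0.225, -0.004]
contact_force: [-1.1, -0.4, -1.0]
opening: 0.0434
grip_force: 41.1
(array([ 6.5, -6.6, -0. ]), 'z', np.float64(0.2343), 't', 5.7) [ 3.13202136  0.22536992 -0.00356531]
(0.508482038974762, 0.261401891708374) (0.331504762172699, 0.09471660107374191) 8.199066162109375 5525
-0.15 749 [-45.4  46.9] 0.108
-0.12 2  0.079
-0.09 0  
-0.06 0  
-0.03 89 [38.7 43.5] 0.07
0.0 219 [-42.8  43.5] 0.067
0.03 199 [-43.1  43.8] 0.063
0.06 190 [-42.7  43.1] 0.061
0.09 225 [-43.5  44. ] 0.057
0.12 188 [-42.3  44.1] 0.054
0.15 179 [-43.5  43.3] 0.051
[(2, 26), (6, 10), (78, 160), (82, 159), (154, 107)]
l range -0.1597737627173477 0.17177714961707968
```

View pics/w4.png

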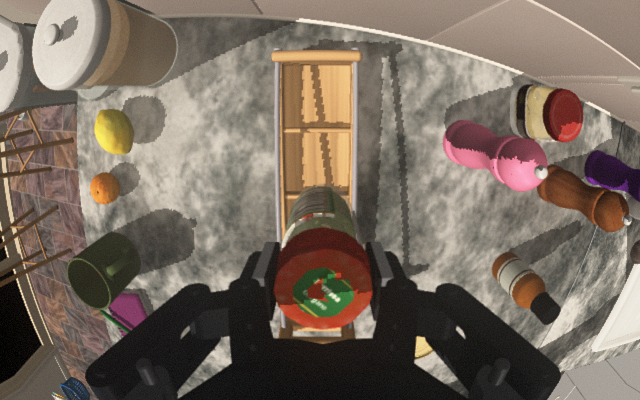

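The jar hangs upright with its cap at (323,280). The caddy's low board is at (317,57), and the dividers at (317,128) and (317,190). The wrist fit gives 331x95 mm, matching the given size, but its centre is 5 mm beyond the fixed cameras' estimate. I'll adopt the wrist fit mostly.

```bash
sed -i 's/C=np.array(\[.5027,.2595\])/C=np.array([.5075,.2610])/' h.py
python3 -m handwheel '[{"tx":6,"ty":-4,"tz":0,"roll":0},{"tx":6,"ty":-3,"tz":8,"roll":0},{"tx":0,"ty":0,"tz":16,"roll":0},{"tx":0,"ty":0,"tz":20,"roll":0},{"tx":0,"ty":0,"tz":20,"roll":0},{"tx":0,"ty":0,"tz":20,"roll":0},{"tx":0,"ty":0,"tz":20,"roll":0},{"tx":0,"ty":0,"tz":16,"roll":0},{"tx":0,"ty":0,"tz":12,"roll":0},{"tx":0,"ty":0,"tz":6,"roll":0},{"tx":0,"ty":0,"tz":3,"roll":0},{"tx":0,"ty":0,"tz":0,"roll":0}]' 20 40
python3 - <<'E'
from h import *
print(delta(SLOT['spice']))
E
```

```text
t: 6.68
tool_pos: [0.5473, 0.2669, 0.094]
tool_rot: [3.134, 0.223, -0.001]
contact_force: [0.5, -0.3, -1.3]
opening: 0.043
grip_force: 41.1
(array([-1.2,  0.1,  0. ]), 'z', np.float64(0.094), 't', 6.7)
```

Down a further 5 mm, watching the force.

```bash
python3 -m handwheel '[{"tx":0,"ty":0,"tz":2,"roll":0},{"tx":0,"ty":0,"tz":2,"roll":0},{"tx":0,"ty":0,"tz":1,"roll":0},{"tx":0,"ty":0,"tz":0,"roll":0},{"tx":0,"ty":0,"tz":0,"roll":0}]' 20 40
```

```text
t: 7.1
tool_pos: [0.5473, 0.2672, 0.0897]
tool_rot: [-3.133, -0.224, -0.001]
contact_force: [-0.2, 0.3, -2.1]
opening: 0.0432
grip_force: 41.1
```

```bash
python3 -m handwheel '[{"tx":0,"ty":0,"tz":1,"roll":0},{"tx":0,"ty":0,"tz":1,"roll":0},{"tx":0,"ty":0,"tz":0,"roll":0},{"tx":0,"ty":0,"tz":0,"roll":0}]' 20 40
```

```text
t: 7.43
tool_pos: [0.5476, 0.2673, 0.088]
tool_rot: [-3.133, -0.224, -0.001]
contact_force: [-0.7, -0.3, 1.9]
opening: 0.0434
grip_force: 41.3
```

```bash
python3 -m handwheel '[{"tx":0,"ty":0,"tz":0,"roll":0},{"tx":0,"ty":0,"tz":0,"roll":0},{"tx":0,"ty":0,"tz":0,"roll":0},{"tx":0,"ty":0,"tz":0,"roll":0},{"tx":0,"ty":0,"tz":-5,"roll":0},{"tx":0,"ty":0,"tz":-15,"roll":0},{"tx":0,"ty":0,"tz":-25,"roll":0},{"tx":0,"ty":0,"tz":-30,"roll":0},{"tx":0,"ty":0,"tz":-30,"roll":0},{"tx":0,"ty":0,"tz":-25,"roll":0},{"tx":0,"ty":0,"tz":-15,"roll":0},{"tx":0,"ty":0,"tz":0,"roll":0}]' 75 40
python3 - <<'E'
from h import *
p,W,o=wcloud();cv2.imwrite('pics/w5.png',p[:,:,::-1])
w=W.reshape(-1,3);w=w[np.isfinite(w).all(1)]
q,c,s,a=caddyfit(w);print(c,s,a)
print(SLOT['spice'],topc(W,SLOT['spice'],r=.03,zr=(.09,.13)))
for k,v in dict(bottle=(.4255,-.051),mill=(.565,-.088)).items(): print(k,topc(W,np.array(v)))
print(delta((.4265,-.052)))
E
```

```text
t: 8.43
tool_pos: [0.5494, 0.2679, 0.2382]
tool_rot: [-3.131, -0.224, -0.014]
contact_force: [-0.1, -0.1, 0.2]
opening: 0.0751
grip_force: 0.0
(0.5074188709259033, 0.26090675592422485) (0.33444491028785706, 0.09517157077789307) 8.16800308227539
[0.54610515 0.26653558] (array([0.5484, 0.2673, 0.1147]), np.float64(0.1204), array([44., 43., 13.]), 1901)
bottle (array([ 0.4284, -0.049 ,  0.1332]), np.float64(0.139), array([33., 33., 12.]), 359)
mill (array([ 0.5719, -0.0845,  0.1637]), np.float64(0.1692), array([27., 22., 13.]), 196)
(array([-166.1,  298.9,   -1.1]), 'z', np.float64(0.2352), 't', 8.5)
```

```bash
python3 -m handwheel '[{"tx":-10,"ty":18,"tz":0,"roll":0},{"tx":-18,"ty":32,"tz":0,"roll":0},{"tx":-20,"ty":36,"tz":0,"roll":0},{"tx":-20,"ty":36,"tz":0,"roll":0},{"tx":-20,"ty":36,"tz":0,"roll":0},{"tx":-20,"ty":36,"tz":0,"roll":0},{"tx":-20,"ty":36,"tz":0,"roll":0},{"tx":-18,"ty":32,"tz":0,"roll":0},{"tx":-12,"ty":23,"tz":0,"roll":0},{"tx":-8,"ty":14,"tz":0,"roll":0},{"tx":0,"ty":0,"tz":0,"roll":0},{"tx":0,"ty":0,"tz":0,"roll":0}]' 75 40
python3 - <<'E'
from h import *
p,W,o=wcloud()
for k,v in dict(bottle=(.4265,-.051),mill=(.567,-.088)).items(): print(k,topc(W,np.array(v)))
print(delta((.4268,-.051)))
E
```

```text
t: 9.48
tool_pos: [0.4246, -0.0527, 0.2305]
tool_rot: [-3.132, -0.221, 0.004]
contact_force: [0.7, 0.5, -0.2]
opening: 0.0748
grip_force: 0.0
bottle (array([ 0.4274, -0.0505,  0.1341]), np.float64(0.1395), array([31., 31., 13.]), 1237)
mill (array([ 0.5709, -0.0872,  0.1644]), np.float64(0.1703), array([27., 26., 14.]), 517)
(array([ 2. , -0.8, -0. ]), 'z', np.float64(0.2309), 't', 9.5)
```

```bash
python3 -m handwheel '[{"tx":2,"ty":-2,"tz":10,"roll":0},{"tx":0,"ty":0,"tz":16,"roll":0},{"tx":0,"ty":0,"tz":20,"roll":0},{"tx":0,"ty":0,"tz":20,"roll":0},{"tx":0,"ty":0,"tz":20,"roll":0},{"tx":0,"ty":0,"tz":20,"roll":0},{"tx":0,"ty":0,"tz":12,"roll":0},{"tx":0,"ty":0,"tz":6,"roll":0},{"tx":0,"ty":0,"tz":2,"roll":0},{"tx":0,"ty":0,"tz":0,"roll":0}]' 75 40
python3 -m handwheel '[{"tx":0,"ty":0,"tz":0,"roll":0},{"tx":0,"ty":0,"tz":0,"roll":0},{"tx":0,"ty":0,"tz":0,"roll":0},{"tx":0,"ty":0,"tz":0,"roll":0},{"tx":0,"ty":0,"tz":0,"roll":0},{"tx":0,"ty":0,"tz":0,"roll":0},{"tx":0,"ty":0,"tz":0,"roll":0},{"tx":0,"ty":0,"tz":0,"roll":0},{"tx":0,"ty":0,"tz":0,"roll":0}]' 10 45
```

```text
t: 10.37
tool_pos: [0.4273, -0.0498, 0.1062]
tool_rot: [-3.133, -0.225, 0.001]
contact_force: [-0.8, -0.3, 1.1]
opening: 0.0749
grip_force: 0.0
t: 11.12
tool_pos: [0.4279, -0.0504, 0.1075]
tool_rot: [3.133, 0.224, 0.003]
contact_force: [-0.9, 1.2, 5.0]
opening: 0.0307
grip_force: 45.1
```

```bash
python3 -m handwheel '[{"tx":0,"ty":0,"tz":-4,"roll":0},{"tx":0,"ty":0,"tz":-10,"roll":0},{"tx":0,"ty":0,"tz":-16,"roll":0},{"tx":0,"ty":0,"tz":-20,"roll":0},{"tx":0,"ty":0,"tz":-20,"roll":0},{"tx":0,"ty":0,"tz":-20,"roll":0},{"tx":0,"ty":0,"tz":-20,"roll":0},{"tx":0,"ty":0,"tz":-16,"roll":0},{"tx":0,"ty":0,"tz":-10,"roll":0},{"tx":0,"ty":0,"tz":-4,"roll":0},{"tx":0,"ty":0,"tz":0,"roll":0}]' 10 45
python3 -m handwheel '[{"tx":3,"ty":-9,"tz":0,"roll":0},{"tx":6,"ty":-20,"tz":0,"roll":0},{"tx":9,"ty":-32,"tz":0,"roll":0},{"tx":10,"ty":-36,"tz":0,"roll":0},{"tx":10,"ty":-36,"tz":0,"roll":0},{"tx":10,"ty":-36,"tz":0,"roll":0},{"tx":10,"ty":-36,"tz":0,"roll":0},{"tx":10,"ty":-36,"tz":0,"roll":0},{"tx":9,"ty":-32,"tz":0,"roll":0},{"tx":5,"ty":-16,"tz":0,"roll":0},{"tx":3,"ty":-8,"tz":0,"roll":0},{"tx":0,"ty":0,"tz":0,"roll":0}]' 10 45
python3 - <<'E'
from h import *
print(delta(SLOT['bottle']))
E
```

```text
t: 12.03
tool_pos: [0.4273, -0.0503, 0.2469]
tool_rot: [3.133, 0.224, 0.002]
contact_force: [-0.4, 0.2, -2.6]
opening: 0.0312
grip_force: 44.8
t: 13.03
tool_pos: [0.4681, 0.2573, 0.2445]
tool_rot: [3.133, 0.228, -0.005]
contact_force: [-0.7, -0.7, -3.0]
opening: 0.0307
grip_force: 45.3
(array([ 0.6,  2. , -0. ]), 'z', np.float64(0.2445), 't', 13.0)
```

```bash
python3 -m handwheel '[{"tx":0,"ty":1,"tz":4,"roll":0},{"tx":0,"ty":0,"tz":12,"roll":0},{"tx":0,"ty":0,"tz":18,"roll":0},{"tx":0,"ty":0,"tz":20,"roll":0},{"tx":0,"ty":0,"tz":20,"roll":0},{"tx":0,"ty":0,"tz":18,"roll":0},{"tx":0,"ty":0,"tz":14,"roll":0},{"tx":0,"ty":0,"tz":8,"roll":0},{"tx":0,"ty":0,"tz":4,"roll":0},{"tx":0,"ty":0,"tz":2,"roll":0},{"tx":0,"ty":0,"tz":0,"roll":0},{"tx":0,"ty":0,"tz":0,"roll":0}]' 10 45
```

```text
t: 14.03
tool_pos: [0.4698, 0.2549, 0.1273]
tool_rot: [-3.133, -0.224, -0.003]
contact_force: [-0.8, 0.0, -2.3]
opening: 0.0305
grip_force: 45.3
```

```bash
python3 -m handwheel '[{"tx":0,"ty":0,"tz":1.5,"roll":0},{"tx":0,"ty":0,"tz":1.5,"roll":0},{"tx":0,"ty":0,"tz":0,"roll":0},{"tx":0,"ty":0,"tz":0,"roll":0}]' 10 45
```

```text
t: 14.37
tool_pos: [0.4692, 0.2549, 0.1235]
tool_rot: [-3.134, -0.224, -0.0]
contact_force: [0.8, -0.4, -2.1]
opening: 0.0304
grip_force: 45.3
```

```bash
python3 -m handwheel '[{"tx":0,"ty":0,"tz":2,"roll":0},{"tx":0,"ty":0,"tz":1,"roll":0},{"tx":0,"ty":0,"tz":0,"roll":0},{"tx":0,"ty":0,"tz":0,"roll":0}]' 10 45
python3 -m handwheel '[{"tx":0,"ty":0,"tz":1,"roll":0},{"tx":0,"ty":0,"tz":0,"roll":0},{"tx":0,"ty":0,"tz":0,"roll":0}]' 10 45
```

```text
t: 14.7
tool_pos: [0.469, 0.2548, 0.1201]
tool_rot: [3.133, 0.224, -0.001]
contact_force: [-0.1, 0.7, -1.6]
opening: 0.0306
grip_force: 45.3
t: 14.95
tool_pos: [0.4694, 0.255, 0.1196]
tool_rot: [-3.133, -0.224, -0.001]
contact_force: [-1.2, -1.2, -1.2]
opening: 0.0309
grip_force: 45.4
```

One more millimetre down, then release and lift.

```bash
python3 -m handwheel '[{"tx":0,"ty":0,"tz":1,"roll":0},{"tx":0,"ty":0,"tz":0,"roll":0},{"tx":0,"ty":0,"tz":0,"roll":0}]' 10 45
python3 -m handwheel '[{"tx":0,"ty":0,"tz":0,"roll":0},{"tx":0,"ty":0,"tz":0,"roll":0},{"tx":0,"ty":0,"tz":0,"roll":0},{"tx":0,"ty":0,"tz":0,"roll":0},{"tx":0,"ty":0,"tz":0,"roll":0},{"tx":0,"ty":0,"tz":-5,"roll":0},{"tx":0,"ty":0,"tz":-15,"roll":0},{"tx":0,"ty":0,"tz":-25,"roll":0},{"tx":0,"ty":0,"tz":-30,"roll":0},{"tx":0,"ty":0,"tz":-25,"roll":0},{"tx":0,"ty":0,"tz":-15,"roll":0},{"tx":0,"ty":0,"tz":0,"roll":0}]' 75 45
python3 - <<'E'
from h import *
p,W,o=wcloud()
for k in('bottle','spice'):print(SLOT[k],topc(W,SLOT[k],r=.03,zr=(.09,.17)))
print(delta((.569,-.087)))
E
```

```text
t: 15.2
tool_pos: [0.4698, 0.2551, 0.1195]
tool_rot: [-3.133, -0.224, -0.002]
contact_force: [-1.0, -0.9, 5.8]
opening: 0.0307
grip_force: 45.9
t: 16.2
tool_pos: [0.4713, 0.2557, 0.2387]
tool_rot: [-3.131, -0.224, -0.013]
contact_force: [0.4, -0.1, 0.3]
opening: 0.0747
grip_force: 0.0
[0.46889485 0.25546442] (array([0.4692, 0.2552, 0.1461]), np.float64(0.1517), array([32., 32., 12.]), 1260)
[0.54610515 0.26653558] (array([0.5474, 0.2672, 0.1174]), np.float64(0.1206), array([44., 43., 12.]), 2038)
(array([ 4.900e+01,  3.529e+02, -1.000e-01]), 'z', np.float64(0.2359), 't', 16.2)
```

```bash
python3 -m handwheel '[{"tx":2,"ty":15,"tz":-1,"roll":0},{"tx":4,"ty":28,"tz":-1,"roll":0},{"tx":5,"ty":38,"tz":-1,"roll":0},{"tx":5,"ty":40,"tz":0,"roll":0},{"tx":5,"ty":40,"tz":0,"roll":0},{"tx":5,"ty":40,"tz":0,"roll":0},{"tx":5,"ty":40,"tz":0,"roll":0},{"tx":5,"ty":40,"tz":0,"roll":0},{"tx":5,"ty":36,"tz":0,"roll":0},{"tx":4,"ty":24,"tz":0,"roll":0},{"tx":3,"ty":12,"tz":0,"roll":0},{"tx":0,"ty":0,"tz":0,"roll":0}]' 80 60
python3 - <<'E'
from h import *
p,W,o=wcloud();cv2.imwrite('pics/w6.png',p[:,:,::-1])
m=np.array((.568,-.087))
for b in (.01,.025,.04):print(topc(W,m,r=.035,zr=(.1,.2),band=b))
print(delta(m))
E
```

```text
t: 17.25
tool_pos: [0.5666, -0.0895, 0.2342]
tool_rot: [-3.133, -0.219, 0.005]
contact_force: [-0.4, -0.0, 0.1]
opening: 0.0797
grip_force: 0.0
(array([ 0.5721, -0.087 ,  0.1671]), np.float64(0.1702), array([12., 12.,  7.]), 223)
(array([ 0.5729, -0.0876,  0.1578]), np.float64(0.1702), array([45., 46., 26.]), 2491)
(array([ 0.5739, -0.0874,  0.1527]), np.float64(0.1702), array([49., 49., 39.]), 2940)
(array([ 1.8, -0.6, -0. ]), 'z', np.float64(0.2345), 't', 17.3)
```

View pics/w6.png

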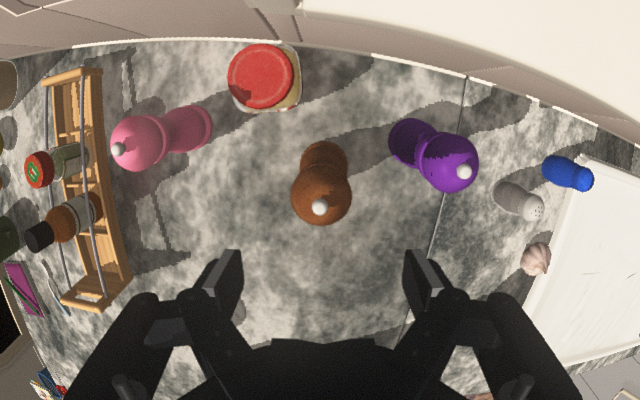

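The wrist view shows the brown mill's knob at (320,207), centred between the open fingers. The pink and purple mills are well to either side, so I'll descend.

```bash
python3 -m handwheel '[{"tx":5,"ty":-2,"tz":6,"roll":0},{"tx":0,"ty":0,"tz":14,"roll":0},{"tx":0,"ty":0,"tz":18,"roll":0},{"tx":0,"ty":0,"tz":20,"roll":0},{"tx":0,"ty":0,"tz":20,"roll":0},{"tx":0,"ty":0,"tz":18,"roll":0},{"tx":0,"ty":0,"tz":12,"roll":0},{"tx":0,"ty":0,"tz":5,"roll":0},{"tx":0,"ty":0,"tz":1,"roll":0},{"tx":0,"ty":0,"tz":0,"roll":0},{"tx":0,"ty":0,"tz":0,"roll":0}]' 80 60
python3 -m handwheel '[{"tx":0,"ty":0,"tz":0,"roll":0},{"tx":0,"ty":0,"tz":0,"roll":0},{"tx":0,"ty":0,"tz":0,"roll":0},{"tx":0,"ty":0,"tz":0,"roll":0},{"tx":0,"ty":0,"tz":0,"roll":0},{"tx":0,"ty":0,"tz":0,"roll":0},{"tx":0,"ty":0,"tz":0,"roll":0},{"tx":0,"ty":0,"tz":0,"roll":0},{"tx":0,"ty":0,"tz":0,"roll":0}]' 20 60
```

```text
t: 18.22
tool_pos: [0.5724, -0.085, 0.1236]
tool_rot: [3.133, 0.225, 0.003]
contact_force: [1.5, -1.8, 0.5]
opening: 0.0802
grip_force: 0.0
t: 18.97
tool_pos: [0.5726, -0.0855, 0.1238]
tool_rot: [3.132, 0.224, 0.004]
contact_force: [0.6, -1.2, 5.1]
opening: 0.0456
grip_force: 61.7
```

```bash
python3 -m handwheel '[{"tx":0,"ty":0,"tz":-3,"roll":0},{"tx":0,"ty":0,"tz":-8,"roll":0},{"tx":0,"ty":0,"tz":-14,"roll":0},{"tx":0,"ty":0,"tz":-18,"roll":0},{"tx":0,"ty":0,"tz":-20,"roll":0},{"tx":0,"ty":0,"tz":-20,"roll":0},{"tx":0,"ty":0,"tz":-20,"roll":0},{"tx":0,"ty":0,"tz":-18,"roll":0},{"tx":0,"ty":0,"tz":-12,"roll":0},{"tx":0,"ty":0,"tz":-7,"roll":0},{"tx":0,"ty":0,"tz":-2,"roll":0},{"tx":0,"ty":0,"tz":0,"roll":0}]' 20 60
python3 -m handwheel '[{"tx":-3,"ty":-8,"tz":0,"roll":0},{"tx":-6,"ty":-17,"tz":0,"roll":0},{"tx":-10,"ty":-26,"tz":0,"roll":0},{"tx":-13,"ty":-34,"tz":0,"roll":0},{"tx":-14,"ty":-37,"tz":0,"roll":0},{"tx":-14,"ty":-37,"tz":0,"roll":0},{"tx":-14,"ty":-37,"tz":0,"roll":0},{"tx":-14,"ty":-37,"tz":0,"roll":0},{"tx":-14,"ty":-37,"tz":0,"roll":0},{"tx":-12,"ty":-32,"tz":0,"roll":0},{"tx":-9,"ty":-25,"tz":0,"roll":0},{"tx":-6,"ty":-15,"tz":0,"roll":0}]' 20 60
python3 -m handwheel '[{"tx":-3,"ty":-7,"tz":0,"roll":0},{"tx":0,"ty":0,"tz":0,"roll":0},{"tx":0,"ty":0,"tz":0,"roll":0}]' 20 60
python3 - <<'E'
from h import *
p,W,o=wcloud();cv2.imwrite('pics/w7.png',p[:,:,::-1])
print(delta(SLOT['mill']),o['tool_rot'])
E
```

```text
t: 19.97
tool_pos: [0.5715, -0.085, 0.2644]
tool_rot: [-3.134, -0.224, -0.0]
contact_force: [-0.7, -0.7, -1.4]
opening: 0.0459
grip_force: 61.6
t: 20.97
tool_pos: [0.3918, 0.2378, 0.2631]
tool_rot: [-3.132, -0.23, 0.004]
contact_force: [0.5, -0.1, -0.8]
opening: 0.0459
grip_force: 61.8
t: 21.22
tool_pos: [0.3906, 0.2415, 0.2637]
tool_rot: [3.133, 0.225, -0.001]
contact_force: [-0.2, 0.2, -1.0]
opening: 0.0454
grip_force: 61.8
(array([ 1.1, -3.1, -0. ]), 'z', np.float64(0.2638), 't', 21.3) [ 3.13271589e+00  2.25467606e-01 -1.17174644e-03]
```

View pics/w7.png

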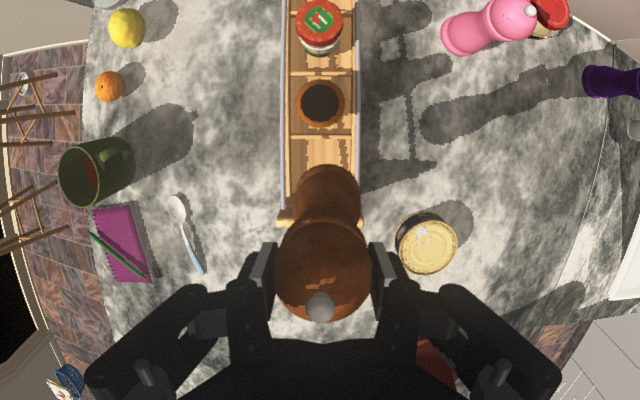

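The mill hangs upright, with its knob at (320,307) and its base over the end compartment. The bottle and jar stand upright at (320,102) and (320,25). I'll lower it.

```bash
python3 -m handwheel '[{"tx":1,"ty":-3,"tz":3,"roll":0},{"tx":0,"ty":0,"tz":10,"roll":0},{"tx":0,"ty":0,"tz":16,"roll":0},{"tx":0,"ty":0,"tz":18,"roll":0},{"tx":0,"ty":0,"tz":18,"roll":0},{"tx":0,"ty":0,"tz":18,"roll":0},{"tx":0,"ty":0,"tz":15,"roll":0},{"tx":0,"ty":0,"tz":12,"roll":0},{"tx":0,"ty":0,"tz":8,"roll":0},{"tx":0,"ty":0,"tz":4,"roll":0},{"tx":0,"ty":0,"tz":0,"roll":0},{"tx":0,"ty":0,"tz":0,"roll":0}]' 20 60
python3 -m handwheel '[{"tx":0,"ty":0,"tz":1,"roll":0},{"tx":0,"ty":0,"tz":1,"roll":0},{"tx":0,"ty":0,"tz":0,"roll":0},{"tx":0,"ty":0,"tz":0,"roll":0}]' 20 60
python3 - <<'E'
from h import *
print(delta(SLOT['mill']))
E
```

```text
t: 22.27
tool_pos: [0.3922, 0.2448, 0.1428]
tool_rot: [-3.133, -0.224, -0.001]
contact_force: [0.2, 0.1, -1.6]
opening: 0.0455
grip_force: 61.8
t: 22.6
tool_pos: [0.392, 0.2449, 0.1407]
tool_rot: [-3.133, -0.224, -0.001]
contact_force: [-1.4, -0.8, -0.9]
opening: 0.0454
grip_force: 61.8
(array([-0.4,  0.4, -0. ]), 'z', np.float64(0.1407), 't', 22.6)
```

```bash
python3 -m handwheel '[{"tx":0,"ty":0,"tz":2,"roll":0},{"tx":0,"ty":0,"tz":1,"roll":0},{"tx":0,"ty":0,"tz":0,"roll":0},{"tx":0,"ty":0,"tz":0,"roll":0}]' 20 60
python3 -m handwheel '[{"tx":0,"ty":0,"tz":1,"roll":0},{"tx":0,"ty":0,"tz":0,"roll":0},{"tx":0,"ty":0,"tz":0,"roll":0}]' 20 60
```

```text
t: 22.93
tool_pos: [0.3917, 0.2447, 0.1371]
tool_rot: [3.133, 0.224, -0.001]
contact_force: [0.5, -0.4, -0.7]
opening: 0.0459
grip_force: 61.8
t: 23.18
tool_pos: [0.3917, 0.2447, 0.1362]
tool_rot: [3.134, 0.224, -0.0]
contact_force: [0.0, 1.0, -1.5]
opening: 0.0456
grip_force: 61.8
```

```bash
python3 -m handwheel '[{"tx":0,"ty":0,"tz":1,"roll":0},{"tx":0,"ty":0,"tz":0,"roll":0},{"tx":0,"ty":0,"tz":0,"roll":0}]' 20 60
```

```text
t: 23.43
tool_pos: [0.3922, 0.2448, 0.1359]
tool_rot: [-3.133, -0.224, -0.001]
contact_force: [-0.0, -0.1, 1.4]
opening: 0.0453
grip_force: 62.1
```

```bash
python3 -m handwheel '[{"tx":0,"ty":0,"tz":0,"roll":0},{"tx":0,"ty":0,"tz":0,"roll":0},{"tx":0,"ty":0,"tz":0,"roll":0},{"tx":0,"ty":0,"tz":0,"roll":0},{"tx":0,"ty":0,"tz":-4,"roll":0},{"tx":0,"ty":0,"tz":-12,"roll":0},{"tx":0,"ty":0,"tz":-20,"roll":0},{"tx":0,"ty":0,"tz":-24,"roll":0},{"tx":0,"ty":0,"tz":-22,"roll":0},{"tx":0,"ty":0,"tz":-16,"roll":0},{"tx":0,"ty":0,"tz":-8,"roll":0},{"tx":0,"ty":0,"tz":0,"roll":0}]' 75 45
python3 - <<'E'
from h import *
p,W,o=wcloud()
for k in('mill','bottle','spice'):print(SLOT[k],topc(W,SLOT[k],r=.03,zr=(.09,.2),band=.01 if k=='mill' else .012))
print(delta((.571,-.346)))
E
python3 -m handwheel '[{"tx":1,"ty":10,"tz":0,"roll":0},{"tx":3,"ty":24,"tz":0,"roll":0},{"tx":6,"ty":38,"tz":0,"roll":0},{"tx":6,"ty":38,"tz":0,"roll":0},{"tx":6,"ty":38,"tz":0,"roll":0},{"tx":6,"ty":38,"tz":0,"roll":0},{"tx":6,"ty":38,"tz":0,"roll":0},{"tx":6,"ty":38,"tz":0,"roll":0},{"tx":6,"ty":38,"tz":0,"roll":0},{"tx":6,"ty":38,"tz":0,"roll":0},{"tx":6,"ty":38,"tz":0,"roll":0},{"tx":6,"ty":38,"tz":0,"roll":0}]' 75 45
python3 -m handwheel '[{"tx":6,"ty":38,"tz":0,"roll":0},{"tx":6,"ty":38,"tz":0,"roll":0},{"tx":6,"ty":38,"tz":0,"roll":0},{"tx":5,"ty":34,"tz":0,"roll":0},{"tx":4,"ty":25,"tz":0,"roll":0},{"tx":2,"ty":14,"tz":0,"roll":0},{"tx":0,"ty":0,"tz":0,"roll":0},{"tx":0,"ty":0,"tz":0,"roll":0}]' 75 45
python3 - <<'E'
from h import *
p,W,o=wcloud();print(topc(W,np.array((.571,-.346)),zr=(.04,.12)),delta((.571,-.346)),o['tool_rot'])
E
```

```text
t: 24.43
tool_pos: [0.393, 0.2453, 0.2447]
tool_rot: [-3.132, -0.224, -0.008]
contact_force: [0.1, -0.3, 0.7]
opening: 0.0749
grip_force: 0.0
[0.39168456 0.24439327] (array([0.3926, 0.243 , 0.1797]), np.float64(0.1823), array([11., 12.,  7.]), 216)
[0.46889485 0.25546442] (array([0.4686, 0.2551, 0.1502]), np.float64(0.152), array([31., 31.,  5.]), 1308)
[0.54610515 0.26653558] (array([0.5455, 0.2673, 0.1154]), np.float64(0.121), array([41., 43., 13.]), 1839)
(array([ 9.280e+01,  6.104e+02, -2.000e-01]), 'z', np.float64(0.2427), 't', 24.5)
t: 25.48
tool_pos: [0.513, -0.1583, 0.2392]
tool_rot: [-3.132, -0.223, 0.005]
contact_force: [1.7, 1.6, -0.2]
opening: 0.075
grip_force: 0.0
t: 26.15
tool_pos: [0.5681, -0.3373, 0.2391]
tool_rot: [-3.131, -0.222, 0.005]
contact_force: [0.4, 0.3, -0.1]
opening: 0.0747
grip_force: 0.0
(array([ 0.5738, -0.3474,  0.0842]), np.float64(0.0902), array([34., 34., 13.]), 847) (array([ 1.3,  9.8, -0. ]), 'z', np.float64(0.2396), 't', 26.2) [-3.13100356 -0.22174121  0.00451407]
```

```bash
python3 -m handwheel '[{"tx":4,"ty":10,"tz":10,"roll":0},{"tx":0,"ty":0,"tz":20,"roll":0},{"tx":0,"ty":0,"tz":22,"roll":0},{"tx":0,"ty":0,"tz":22,"roll":0},{"tx":0,"ty":0,"tz":22,"roll":0},{"tx":0,"ty":0,"tz":22,"roll":0},{"tx":0,"ty":0,"tz":22,"roll":0},{"tx":0,"ty":0,"tz":20,"roll":0},{"tx":0,"ty":0,"tz":15,"roll":0},{"tx":0,"ty":0,"tz":8,"roll":0},{"tx":0,"ty":0,"tz":3,"roll":0},{"tx":0,"ty":0,"tz":0,"roll":0}]' 70 45
python3 - <<'E'
from h import *
p,W,o=wcloud();cv2.imwrite('pics/w8.png',p[:,:,::-1]);print(delta((.573,-.347)))
E
```

```text
t: 27.2
tool_pos: [0.5746, -0.3457, 0.055]
tool_rot: [-3.133, -0.225, 0.001]
contact_force: [0.9, -0.2, 0.2]
opening: 0.0699
grip_force: 0.0
(array([-2.3,  0.4, -0. ]), 'z', np.float64(0.0561), 't', 27.2)
```

View pics/w8.png

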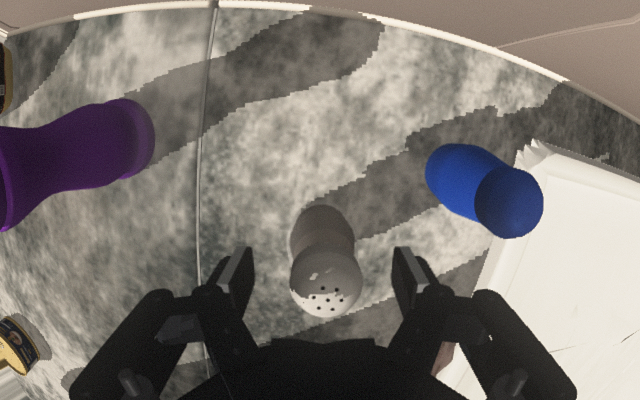

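The shaker's perforated top is at (325,290), between the fingers, and the blue one is clear on the right. I'll close.

```bash
python3 -m handwheel '[{"tx":-1,"ty":0,"tz":2,"roll":0},{"tx":0,"ty":0,"tz":1,"roll":0},{"tx":0,"ty":0,"tz":0,"roll":0}]' 70 40
python3 -m handwheel '[{"tx":0,"ty":0,"tz":0,"roll":0},{"tx":0,"ty":0,"tz":0,"roll":0},{"tx":0,"ty":0,"tz":0,"roll":0},{"tx":0,"ty":0,"tz":0,"roll":0},{"tx":0,"ty":0,"tz":0,"roll":0},{"tx":0,"ty":0,"tz":0,"roll":0},{"tx":0,"ty":0,"tz":0,"roll":0},{"tx":0,"ty":0,"tz":0,"roll":0},{"tx":0,"ty":0,"tz":0,"roll":0}]' 10 40
```

```text
t: 27.5
tool_pos: [0.5741, -0.3468, 0.0532]
tool_rot: [3.133, 0.224, 0.002]
contact_force: [-0.2, -1.3, 0.3]
opening: 0.0702
grip_force: 0.0
t: 28.25
tool_pos: [0.5741, -0.3466, 0.053]
tool_rot: [3.133, 0.224, 0.001]
contact_force: [-0.2, 0.5, 5.1]
opening: 0.0329
grip_force: 39.8
```

```bash
python3 -m handwheel '[{"tx":0,"ty":0,"tz":-4,"roll":0},{"tx":0,"ty":0,"tz":-10,"roll":0},{"tx":0,"ty":0,"tz":-16,"roll":0},{"tx":0,"ty":0,"tz":-22,"roll":0},{"tx":0,"ty":0,"tz":-24,"roll":0},{"tx":0,"ty":0,"tz":-24,"roll":0},{"tx":0,"ty":0,"tz":-24,"roll":0},{"tx":0,"ty":0,"tz":-24,"roll":0},{"tx":0,"ty":0,"tz":-18,"roll":0},{"tx":0,"ty":0,"tz":-10,"roll":0},{"tx":0,"ty":0,"tz":-4,"roll":0},{"tx":0,"ty":0,"tz":0,"roll":0}]' 10 40
```

```text
t: 29.25
tool_pos: [0.5739, -0.3465, 0.2329]
tool_rot: [3.133, 0.224, 0.001]
contact_force: [-0.6, 0.1, -0.6]
opening: 0.033
grip_force: 38.7
```

```bash
python3 -m handwheel '[{"tx":0,"ty":-12,"tz":0,"roll":0},{"tx":0,"ty":-24,"tz":0,"roll":0},{"tx":0,"ty":-36,"tz":0,"roll":0},{"tx":0,"ty":-38,"tz":0,"roll":0},{"tx":0,"ty":-38,"tz":0,"roll":0},{"tx":0,"ty":-38,"tz":0,"roll":0},{"tx":0,"ty":-38,"tz":0,"roll":0},{"tx":0,"ty":-38,"tz":0,"roll":0},{"tx":0,"ty":-38,"tz":0,"roll":0},{"tx":0,"ty":-38,"tz":0,"roll":0},{"tx":0,"ty":-38,"tz":0,"roll":0},{"tx":0,"ty":-38,"tz":0,"roll":0}]' 10 40
python3 -m handwheel '[{"tx":0,"ty":-38,"tz":0,"roll":0},{"tx":0,"ty":-36,"tz":0,"roll":0},{"tx":0,"ty":-26,"tz":0,"roll":0},{"tx":0,"ty":-14,"tz":0,"roll":0},{"tx":0,"ty":0,"tz":0,"roll":-0.06},{"tx":0,"ty":0,"tz":0,"roll":-0.12},{"tx":0,"ty":0,"tz":0,"roll":-0.12},{"tx":0,"ty":0,"tz":0,"roll":-0.12},{"tx":0,"ty":0,"tz":0,"roll":-0.12},{"tx":0,"ty":0,"tz":0,"roll":-0.12},{"tx":0,"ty":0,"tz":0,"roll":-0.12},{"tx":0,"ty":0,"tz":0,"roll":-0.12}]' 10 40
python3 -m handwheel '[{"tx":0,"ty":0,"tz":0,"roll":-0.06},{"tx":0,"ty":0,"tz":0,"roll":0},{"tx":0,"ty":0,"tz":0,"roll":0}]' 10 40
python3 - <<'E'
from h import *
o=ctrl.get_obs();print(delta(SLOT['salt']),o['q'],SLOT['salt'],R.from_rotvec(o['tool_rot']).as_matrix()[:2,:2])
E
```

```text
t: 30.25
tool_pos: [0.5126, 0.0657, 0.23]
tool_rot: [-3.133, -0.224, 0.005]
contact_force: [1.9, 0.6, -1.3]
opening: 0.033
grip_force: 38.7
t: 31.25
tool_pos: [0.4969, 0.1765, 0.2298]
tool_rot: [-2.718, -1.573, 0.006]
contact_force: [0.1, 1.3, -1.1]
opening: 0.0327
grip_force: 38.8
t: 31.5
tool_pos: [0.4974, 0.1764, 0.2305]
tool_rot: [-2.676, -1.643, 0.004]
contact_force: [0.2, -0.4, -0.1]
opening: 0.0328
grip_force: 38.8
(array([147.2,  66.5,  -0.4]), 'z', np.float64(0.2305), 't', 31.5) [ 1.99661024e-01 -1.79523214e-01  1.83606212e+00  1.47071441e-04
  1.48813766e+00  6.69054094e-01] [0.62331544 0.27760673] [[ 0.45235337  0.89183357]
 [ 0.89183698 -0.4523567 ]]
```

```bash
python3 -m handwheel '[{"tx":8,"ty":4,"tz":0,"roll":0},{"tx":18,"ty":8,"tz":0,"roll":0},{"tx":25,"ty":11,"tz":0,"roll":0},{"tx":28,"ty":13,"tz":0,"roll":0},{"tx":27,"ty":12,"tz":0,"roll":0},{"tx":22,"ty":10,"tz":0,"roll":0},{"tx":13,"ty":6,"tz":0,"roll":0},{"tx":6,"ty":3,"tz":0,"roll":0},{"tx":0,"ty":0,"tz":0,"roll":0},{"tx":0,"ty":0,"tz":0,"roll":0},{"tx":0,"ty":0,"tz":0,"roll":0}]' 10 40
python3 - <<'E'
from h import *
p,W,o=wcloud();cv2.imwrite('pics/w9.png',p[:,:,::-1]);print(delta(SLOT['salt']))
w=W.reshape(-1,3);w=w[np.isfinite(w).all(1)];q,c,s,a=caddyfit(w[w[:,2]<.06]);print(c,s,a)
E
```

```text
t: 32.42
tool_pos: [0.6242, 0.2768, 0.2321]
tool_rot: [-2.676, -1.645, 0.001]
contact_force: [-0.2, 0.8, 0.0]
opening: 0.033
grip_force: 38.8
(array([ 0.4, -1.2,  0. ]), 'z', np.float64(0.2324), 't', 32.5)
(0.510424792766571, 0.2623645067214966) (0.328858345746994, 0.09332723915576935) 7.862117290496826
```

View pics/w9.png

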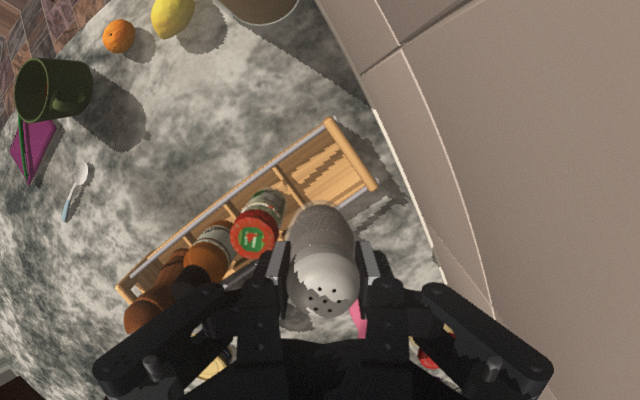

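The shaker hangs upright at (325,280), and the empty end compartment shows at about (330,180). The three others stand in place, and both the wall and the canister are clear. I'll lower it.

```bash
python3 -m handwheel '[{"tx":0,"ty":-1,"tz":6,"roll":0},{"tx":0,"ty":0,"tz":14,"roll":0},{"tx":0,"ty":0,"tz":20,"roll":0},{"tx":0,"ty":0,"tz":22,"roll":0},{"tx":0,"ty":0,"tz":22,"roll":0},{"tx":0,"ty":0,"tz":22,"roll":0},{"tx":0,"ty":0,"tz":18,"roll":0},{"tx":0,"ty":0,"tz":14,"roll":0},{"tx":0,"ty":0,"tz":10,"roll":0},{"tx":0,"ty":0,"tz":7,"roll":0},{"tx":0,"ty":0,"tz":3,"roll":0},{"tx":0,"ty":0,"tz":0,"roll":0}]' 10 40
python3 -m handwheel '[{"tx":0,"ty":0,"tz":2,"roll":0},{"tx":0,"ty":0,"tz":1,"roll":0},{"tx":0,"ty":0,"tz":0,"roll":0},{"tx":0,"ty":0,"tz":0,"roll":0}]' 10 40
python3 - <<'E'
from h import *
print(delta(SLOT['salt']))
E
```

```text
t: 33.47
tool_pos: [0.6238, 0.2776, 0.074]
tool_rot: [-2.676, -1.646, 0.0]
contact_force: [-0.6, -0.6, -0.4]
opening: 0.0331
grip_force: 38.8
t: 33.8
tool_pos: [0.6242, 0.2778, 0.072]
tool_rot: [2.676, 1.646, 0.002]
contact_force: [0.6, -1.4, -1.4]
opening: 0.0325
grip_force: 38.8
(array([-0.6, -0.7, -0. ]), 'z', np.float64(0.072), 't', 33.8)
```

```bash
python3 -m handwheel '[{"tx":0,"ty":0,"tz":2,"roll":0},{"tx":0,"ty":0,"tz":2,"roll":0},{"tx":0,"ty":0,"tz":0,"roll":0},{"tx":0,"ty":0,"tz":0,"roll":0}]' 10 40
python3 -m handwheel '[{"tx":0,"ty":0,"tz":1,"roll":0},{"tx":0,"ty":0,"tz":0,"roll":0},{"tx":0,"ty":0,"tz":0,"roll":0}]' 10 40
```

```text
t: 34.13
tool_pos: [0.6236, 0.2776, 0.067]
tool_rot: [-2.676, -1.646, 0.001]
contact_force: [0.2, -0.4, -1.2]
opening: 0.0329
grip_force: 38.8
t: 34.38
tool_pos: [0.6238, 0.2777, 0.0662]
tool_rot: [-2.676, -1.646, 0.0]
contact_force: [-0.4, 0.0, -1.0]
opening: 0.033
grip_force: 38.8
```

```bash
python3 -m handwheel '[{"tx":0,"ty":0,"tz":1,"roll":0},{"tx":0,"ty":0,"tz":0,"roll":0},{"tx":0,"ty":0,"tz":0,"roll":0}]' 10 40
```

```text
t: 34.63
tool_pos: [0.6238, 0.2777, 0.0652]
tool_rot: [-2.676, -1.646, 0.0]
contact_force: [0.1, 0.5, -1.1]
opening: 0.0328
grip_force: 38.8
```

```bash
python3 -m handwheel '[{"tx":0,"ty":0,"tz":1,"roll":0},{"tx":0,"ty":0,"tz":0,"roll":0},{"tx":0,"ty":0,"tz":0,"roll":0}]' 10 40
```

```text
t: 34.88
tool_pos: [0.6241, 0.2778, 0.065]
tool_rot: [2.676, 1.646, 0.001]
contact_force: [-1.1, 0.0, 4.1]
opening: 0.0327
grip_force: 40.0
```

Contact with the floor. Release to 55 mm, lift, then retreat toward the robot's right and look.

```bash
python3 -m handwheel '[{"tx":0,"ty":0,"tz":0,"roll":0},{"tx":0,"ty":0,"tz":0,"roll":0},{"tx":0,"ty":0,"tz":0,"roll":0},{"tx":0,"ty":0,"tz":0,"roll":0},{"tx":0,"ty":0,"tz":-4,"roll":0},{"tx":0,"ty":0,"tz":-12,"roll":0},{"tx":0,"ty":0,"tz":-24,"roll":0},{"tx":0,"ty":0,"tz":-30,"roll":0},{"tx":0,"ty":0,"tz":-30,"roll":0},{"tx":0,"ty":0,"tz":-30,"roll":0},{"tx":0,"ty":0,"tz":-24,"roll":0},{"tx":0,"ty":0,"tz":-12,"roll":0}]' 55 40
python3 -m handwheel '[{"tx":0,"ty":0,"tz":-4,"roll":0},{"tx":-20,"ty":0,"tz":0,"roll":0},{"tx":-36,"ty":0,"tz":0,"roll":0},{"tx":-36,"ty":0,"tz":0,"roll":0},{"tx":-20,"ty":0,"tz":0,"roll":0},{"tx":0,"ty":0,"tz":0,"roll":0},{"tx":0,"ty":0,"tz":0,"roll":0},{"tx":0,"ty":0,"tz":0,"roll":0}]' 55 40
python3 - <<'E'
from h import *
p,W,o=wcloud();cv2.imwrite('pics/w10.png',p[:,:,::-1])
for k in SLOT:print(k,SLOT[k],topc(W,SLOT[k],r=.03,zr=(.08,.2),band=.01))
ps,ds=optics.get_image('scene');cv2.imwrite('pics/s10.png',cv2.resize(ps[100:330,100:420],(800,575))[:,:,::-1])
S=cloud('scene',ds);print('mustard',topc(S,np.array((.659,-.016)),r=.05,zr=(.05,.1)),ctrl.get_obs()['t'])
E
```

```text
t: 35.88
tool_pos: [0.6256, 0.2783, 0.2368]
tool_rot: [2.674, 1.645, 0.012]
contact_force: [0.6, 0.2, -0.2]
opening: 0.0549
grip_force: 0.0
t: 36.55
tool_pos: [0.5731, 0.178, 0.2333]
tool_rot: [-2.675, -1.645, 0.002]
contact_force: [0.9, 0.0, -0.3]
opening: 0.0549
grip_force: 0.0
mill [0.39168456 0.24439327] (array([0.3935, 0.2432, 0.1774]), np.float64(0.1817), array([11., 12., 11.]), 147)
bottle [0.46889485 0.25546442] (array([0.4696, 0.2547, 0.1469]), np.float64(0.1515), array([32., 32., 11.]), 1077)
spice [0.54610515 0.26653558] (array([0.5481, 0.267 , 0.1166]), np.float64(0.1205), array([44., 44., 11.]), 2018)
salt [0.62331544 0.27760673] (array([0.6254, 0.2749, 0.0976]), np.float64(0.1025), array([31., 32., 11.]), 932)
mustard (array([ 0.6608, -0.0156,  0.0806]), np.float64(0.0864), array([80., 59., 20.]), 191) 36.65
```

View pics/s10.png

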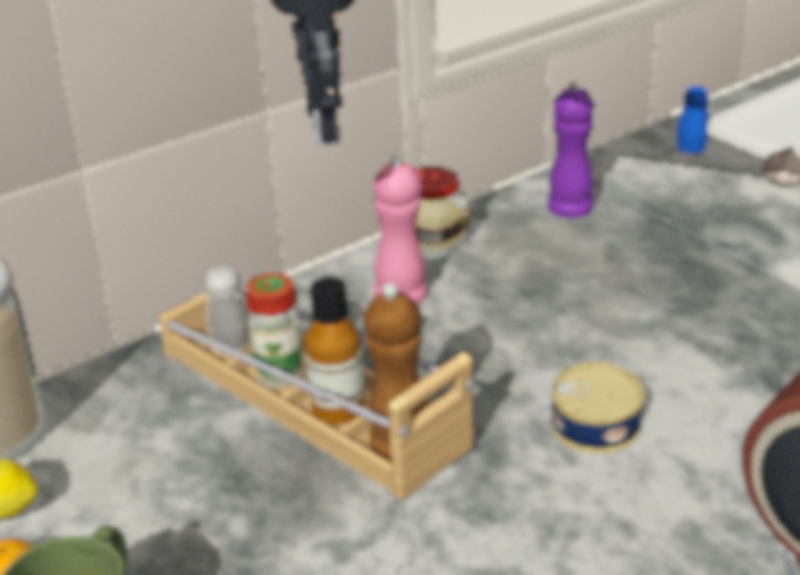

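View pics/w10.png

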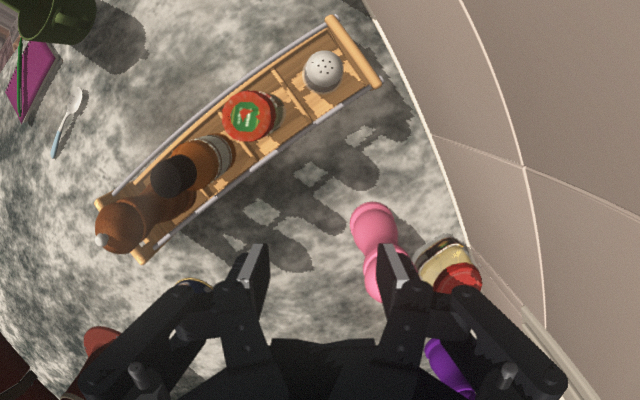

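All four stand upright in order: the mill at (393,370) in the scene crop next to the high board, then bottle, jar and shaker. The mustard jar and garlic are in their places, and the gripper is clear.

```bash
python3 -c "
from station import ctrl
print(ctrl.finish_job())"
```

```text
the job is handed in; nothing more can be done
None
```

I put the mill, bottle, spice jar and shaker upright in the caddy in height order and handed the job in at about 37 s; the last pictures show all four within about 3 mm of their compartment centres and the mustard jar and garlic where they were, though no verdict was returned.

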